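# Change the tablet feeder over to the fresh canister

### The job

The tablet feeder must be changed over from the nearly empty canister (blue cap) to the fresh one (green cap). First tighten the green cap clockwise until its ratchet clicks over; then move the red lever to centre off, leave it there for two seconds so that the feed stops, and only then put it fully over to the green side. Let go, and leave the vial, the mortar and the spatula where they are.

Things in the scene. Friction and masses are not known exactly. Their poses are not given: they have to be found in the camera images.
- feeder: White twin-canister tablet feeder, fixed, 320 mm wide; origin on the counter, x from front to back, y to the left of one facing its front. Its front looks to the robot's right, turned up to 30 deg further outwards. Housing 200 mm high at x=20 to 190 mm. On its overhanging grey deck (z 200 to 218 mm) stand two clear canisters, 76 mm across, at x=-40, y=+85 (blue cap) and y=-85 mm (green cap).
- deck_edge (a point): Middle of the lower front edge of the overhanging deck, at x=-95, y=0, z=200 mm in the feeder's frame; straight along y over the whole width; the front 19 mm are a solid clear guard. Behind that lie blue, red and green marks for the lever's places. The deck blocks a vertical tool over the lever: come in along the panel's normal, tilted 30 to 35 deg, fingers to the feeder's +x and down.
- pivot (a point): Lever pivot at x=-60, y=0, z=50 mm in the feeder's frame, on the middle of a grey panel under the deck. The panel is 200 mm wide, 100 mm along the slope, and faces the front and up: its normal leans 32 deg from vertical to the feeder's -x. Marks on it: blue (+y), red (centre), green (-y). The point's axes are the feeder's.
- blue_cap (a point): Centre of the wing bar of the blue cap on the nearly empty canister: already tight, does not turn, same size as the green cap; not to be handled.
- wing (a point): Grip point of the green cap: centre of its upright wing bar, 46 mm long, 12 mm thick, 26 mm high (13 mm below to 13 mm above this point), on a round skirt 52 mm across. Its x lies along the bar, y across it, z up on the cap's axis, which is at x=-40, y=-85 mm in the feeder's frame. Height 295 mm; it does not rise or sink in turning.
- seat (a joint): Thread angle of the green cap (rad), grows clockwise seen from above; starts at 0.0 to 0.2, is home against its stop at 0.60. Turns at 0.12 N m. The wing turns with it.
- clutch (a joint): Slip of the wing in the torque-limiting ratchet (rad), clockwise positive, 0 at the start; stays near 0 until the thread is home, then the wing slips on, clicking every 0.2 rad at a peak of 0.25 N m, and stays about where it is left. Total clockwise turn of the wing = seat + clutch; 1.0 rad from any start gives one to three clicks.
- knob (a point): Centre of the red ball knob, 24 mm across, on a 10 mm steel rod, 85 mm from the pivot. The point's x points up the slope of the panel. At centre off the knob is at x=-105, y=0, z=122 mm in the feeder's frame, straight out from the pivot along the panel's normal; fully over it is 41 mm to the side and 10 mm nearer the panel.
- lever (a joint): Lever angle (rad): 0 blue side (feeder's +y), 0.5 centre off, 1.0 green side (-y); stops at -0.06 and 1.06. Sprung detents hold it at these three places and pull it in from within about 0.2 rad; moving between them takes up to about 6 N at the knob. It swings in the plane of the feeder's y and the panel's normal. Starts at about 0.
- tray: Blue counting tray, 210 x 130 x 24 mm, with a lidded side chute 45 mm wide along its -y side; fixed, stands to the robot's right. Origin under the centre of its open part.
- vial: Capped amber vial, 38 mm across, 75 mm high, loose, standing by the feeder's -y side, the one away from the robot. Origin at its foot.
- mortar: Green glass mortar, 110 mm across, 65 mm high, with a white pestle in it reaching up to about 97 mm; loose, to the robot's left, behind the feeder. Origin at its foot.
- spatula: Steel spatula 170 mm long lying in the tray, loose, along the tray's x.

How it is judged:
By the outcome, as a careful person would: the job done as asked, in the order asked, and still so for the second after the job is handed in, with the robot touching nothing.
It also fails if it takes over 54 s, if anything falls off the work surface, if the arm or the gripper's body presses on something with over 40 N, if the wrist force passes 120 N, or if a joint passes its speed limit or range.

### The arm

A 6-joint arm with a two-finger parallel gripper is mounted at the origin on the work surface. World frame = base frame: x ahead of the robot, y to its left, z up, the work surface at z = 0. Lengths are in mm, angles in degrees, forces in N, time in s.
With the tool pointing down it reaches from about 300 to 850 mm from the base axis. Payload 4.2 kg.
Tool frame: the origin (TCP) lies at the very end of the fingers, on their centre line; the grasp point (between the pads) lies 19 mm behind it (env.grasp_offset is the distance from the TCP to the grasp point, in mm); z points along the fingers, y is the line along which they close (so a half turn about z gives the same grasp; the last joint's range is limited). The gripper opens to 91 mm and grips with 3 to 60 N. Pads are 32 mm wide; open, the fingers measure 118 mm over their backs; the gripper's body (76 mm by 178 mm) begins 60 mm behind the grasp point.
Start: joints at [-75.459, 18.312, 89.639, -0, 72.044, -1.146], TCP at [155.478, -553.597, 213.976] pointing down, gripper open.
Joint ranges: [-177.97, 177.97], [-48.28, 115.42], [12.27, 149.76], [-77.06, 257.06], [2.81, 150.46], [-146.56, 146.56]. Speed limits (degrees/s): [147.25, 147.25, 180, 180, 180, 180].

### API

Orientations are given as [roll, pitch, yaw] about the fixed x, y, z axes, in that order (R = Rz(yaw) Ry(pitch) Rx(roll)).
In Python, from workcell import env gives the robot as it stands. The module is installed in compiled form; this text tells all that it offers.
- The arm moves only by the tool send_rows, never from a script. Its argument "motion" is a list of rows, each an object of numbers: "tx", "ty", "tz": the shift along the tool's x, y, z in units of 500 mm (1.0 is 500 mm); "rx", "ry", "rz": the turn, a rotation vector about the tool's x, y, z in units of 30 degrees (1.0 is 30 degrees); "gripper": the closure, from -1 (fully open) to 1 (shut). In form: [{"tx": .., "ty": .., "tz": .., "rx": .., "ry": .., "rz": .., "gripper": ..}, ...]. A call has 1 to 12 rows; each row shifts and turns the commanded pose from where the row before left it, along the tool's axes as they then stand; what a row does not reach is not made up. A row lasts 1/8 s, in which the tool goes at most 62.5 mm and 10.7 degrees, less where a joint would pass 70% of its speed; a pose out of reach is approached as far as the arm can. A call with a number of a shift or a turn outside -1 to 1 is refused whole. A call with a gripper value outside its range is refused whole. The fingers move at their own pace and stop on an object; "grip_force" is the grip in N (left out, the last holds). Time passes only in rows, so rows that do not move let the fingers close. It gives the time, the measured TCP pose, the force, the opening and the grip force at its end, in the units of the state.
- env.state(): the state, without advancing time (a new reading comes with each control period).
- env.grab_frame(name): name is "side" or "top"; returns a dict with "frame" (384x512x3 uint8, red, green, blue), "vertical_fov" (degrees; the focal length in pixels is half the picture's height over the tangent of half this angle, whatever the lens; pixels are square), "cx", "cy" (the principal point, pixels), "k1" (the pictures are not rectified: a ray, as slopes to the right and down, at radius r is drawn at 1 + k1 r^2 times it, then the intrinsics apply), "rvec" (rotation vector, rad) and "tvec" (3), from world to camera coordinates, as OpenCV has them. Camera axes: x right, y down, z forward; pixel columns grow to the right and rows downward; lengths in mm; the calibration is good to about 2 mm. A picture is of the moment at which its call begins. There is no depth.
- env.job_done(): hands the job in; it is judged then, once.
The state is a dict: "time_s": time; "qpos": joint angles; "qvel": joint speeds; "effort": joint torques, N m; "ee_pos": TCP position; "ee_rot": TCP orientation; "force": force on the tool from outside, world axes, zero at the start; "torque": the same for the moment, N m; "gripper_width": finger opening in mm; "gripper_force": force on a finger pad.
Only numpy, scipy, OpenCV 4.12 (cv2) and the standard library are available. Lean on these libraries where they do the work, as an engineer would, in place of code of your own. Each camera call takes 0.05 s, during which the arm holds its last target. There are 200 camera calls.

## Working session

There is one attempt and no reset: what is moved stays moved. The work goes in short steps, Python scripts to look and compute and a tool call to move; the robot and the scene stay as the last step left them, time stands still between calls to the robot, and variables do not carry over. Pictures are saved under pics/ and viewed, at most 10 in all, crops included, and the job is handed in when it is done.

Besides the shell and the picture viewer there is one more tool, called after "Emit:" by a JSON object that holds its "op" and its "data". send_rows: Moves the arm, as the interface text tells. Shifts and turns lie within -1 to 1; 1 stands for 500 mm of shift or 30 degrees of turn. Its arguments: {"type":"object","properties":{"motion":{"type":"array"},"grip_force":{"type":"number"}},"required":["motion"]}

```bash
mkdir -p pics; python3 - <<'E'
from workcell import env
import cv2,pickle
d={}
for n in("side","top"):
    f=env.grab_frame(n);d[n]=f
    cv2.imwrite(f"pics/{n}0.png",f["frame"][...,::-1])
    print(n,{k:v for k,v in f.items() if k!="frame"})
pickle.dump(d,open("f0.pkl","wb"))
print(env.state(),env.grasp_offset)
E
```

```text
side {'vertical_fov': 57.33425364699706, 'cx': 251.0300679330766, 'cy': 185.72825910813157, 'k1': -0.10952262982187581, 'rvec': array([ 1.11214758,  2.32719283, -1.06335348]), 'tvec': array([ 356.51357351, -174.21155017, 1553.30883349])}
top {'vertical_fov': 44.49721312389007, 'cx': 253.90657068724985, 'cy': 191.58253983224455, 'k1': -0.14079322708958153, 'rvec': array([ 2.23543776, -2.18508822,  0.05185101]), 'tvec': array([   5.59449439,  571.50195897, 1536.65112484])}
{'time_s': 0.1, 'qpos': array([-7.54578887e+01,  1.83465914e+01,  8.96987701e+01, -4.17153788e-04,
        7.20419427e+01, -1.14672842e+00]), 'qvel': array([ 0.08208511, -0.03760875, -0.21202457,  0.0968699 ,  0.0352951 ,
       -0.04950689]), 'effort': array([ 2.26737739e-04, -4.13331234e+01, -2.32510042e+01,  7.29186111e-02,
        4.22373461e-02, -6.96042025e-05]), 'ee_pos': array([ 155.36842535, -553.15796516,  213.22261586]), 'ee_rot': array([-1.79912705e+02, -1.35064909e-03,  1.56889676e+01]), 'force': array([-0.67087173,  0.49277647,  0.4766486 ]), 'torque': array([ 0.04869816, -0.00552018, -0.04116131]), 'gripper_force': 0.0, 'gripper_width': 91.6151706422317} 18.8
```

View pics/side0.png

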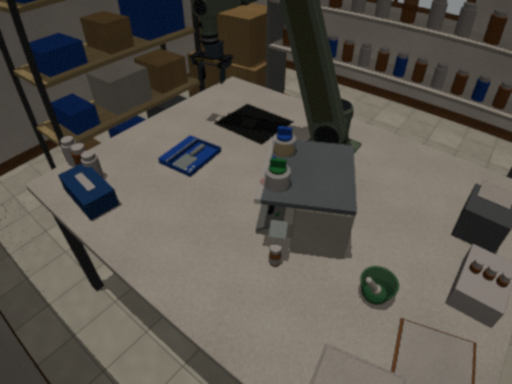

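View pics/top0.png

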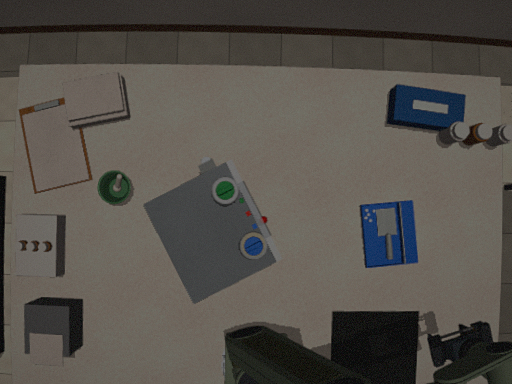

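The side view shows the feeder with its green cap at about (277,167) and its blue cap at (284,138). The top view shows the green cap at (225,190), the blue cap at (253,245) and the red knob at (264,219), just beyond the deck's front edge.

```bash
cat > h.py <<'E'
import numpy as np,cv2
def cam(f):
    h=f["frame"].shape[0];fl=h/2/np.tan(np.radians(f["vertical_fov"]/2))
    K=np.array([[fl,0,f["cx"]],[0,fl,f["cy"]],[0,0,1]]);D=np.array([f["k1"],0,0,0.])
    return K,D,cv2.Rodrigues(f["rvec"])[0],np.asarray(f["tvec"],float)
def ray(f,uv):
    K,D,R,t=cam(f);p=cv2.undistortPoints(np.array([[uv]],float),K,D)[0,0]
    d=R.T@np.array([p[0],p[1],1]);return -R.T@t,d/np.linalg.norm(d)
def onz(f,uv,z):
    c,d=ray(f,uv);return c+d*(z-c[2])/d[2]
def tri(f,a,g,b):
    c1,d1=ray(f,a);c2,d2=ray(g,b)
    s=np.linalg.lstsq(np.c_[d1,-d2],c2-c1,rcond=None)[0]
    p,q=c1+s[0]*d1,c2+s[1]*d2;return (p+q)/2,np.linalg.norm(p-q)
def proj(f,P):
    K,D,R,t=cam(f);return cv2.projectPoints(np.array(P,float).reshape(-1,1,3),f["rvec"],t,K,D)[0][:,0]
def blobs(f,lo,hi,box,amin=6):
    x0,y0,x1,y1=box;hsv=cv2.cvtColor(f["frame"],cv2.COLOR_RGB2HSV)
    m=cv2.inRange(hsv,np.array(lo),np.array(hi));k=np.zeros_like(m);k[y0:y1,x0:x1]=m[y0:y1,x0:x1]
    n,l,s,c=cv2.connectedComponentsWithStats(k)
    return [(s[i,4],s[i,:4].tolist(),c[i].round(2).tolist()) for i in range(1,n) if s[i,4]>=amin]
E
python3 - <<'E'
import pickle;from h import *
d=pickle.load(open("f0.pkl","rb"));T,S=d["top"],d["side"]
for n,lo,hi in(("g",(45,100,30),(85,255,255)),("b",(100,120,50),(130,255,255)),("r",(0,130,60),(8,255,255)),("r2",(172,130,60),(180,255,255))):
    print(n,blobs(T,lo,hi,(190,150,300,280),3),blobs(S,lo,hi,(240,110,310,240),3))
a=cv2.resize(T["frame"][150:280,190:300],None,fx=4.6,fy=4.6,interpolation=cv2.INTER_CUBIC)
b=cv2.resize(S["frame"][110:240,240:310],None,fx=4.6,fy=4.6,interpolation=cv2.INTER_CUBIC)
o=np.hstack([a,b[:a.shape[0]]])[:600,:800]
cv2.imwrite("pics/c0.png",cv2.convertScaleAbs(o[...,::-1],alpha=1.7));print(o.shape)
E
```

```text
g [(np.int32(251), [216, 182, 18, 18], [224.76, 190.05]), (np.int32(18), [239, 198, 5, 5], [241.11, 200.0])] [(np.int32(218), [270, 158, 16, 16], [277.59, 165.42]), (np.int32(7), [276, 213, 3, 3], [277.0, 214.0])]
b [(np.int32(20), [252, 224, 5, 5], [254.1, 225.95]), (np.int32(260), [245, 237, 18, 18], [253.17, 245.58])] [(np.int32(187), [277, 126, 15, 15], [284.18, 132.87]), (np.int32(5), [273, 156, 3, 2], [273.8, 156.6])]
r [(np.int32(20), [246, 211, 5, 5], [247.9, 213.05]), (np.int32(15), [262, 217, 5, 6], [264.33, 219.0])] []
r2 [(np.int32(3), [265, 219, 2, 2], [265.33, 219.67])] []
(598, 800, 3)
```

View pics/c0.png

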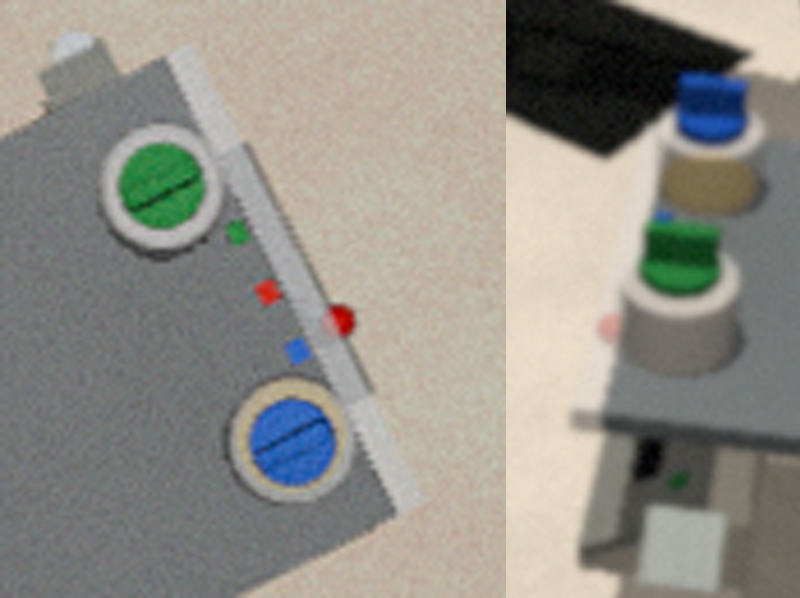

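The crop shows the green and blue caps with a dark wing-bar edge across each, the three deck marks, and the red knob half under the clear guard on the blue side. From these I'll fit the feeder's pose and the wing angle.

```bash
python3 - <<'E'
import pickle;from h import *
d=pickle.load(open("f0.pkl","rb"));T,S=d["top"],d["side"]
print("camT",ray(T,(250,190))[0],"camS",ray(S,(250,190))[0])
for z in(282,288,295):print(z,onz(T,(224.76,190.05),z).round(1),onz(T,(253.17,245.58),z).round(1))
for n,a,b in(("g",(224.76,190.05),(277.59,165.42)),("b",(253.17,245.58),(284.18,132.87))):print(n,tri(T,a,S,b))
m=[onz(T,p,218)[:2] for p in((241.11,200),(247.9,213.05),(254.1,225.95))];print("marks",np.round(m,1))
v=m[2]-m[0];print("mark dir (feeder +y)",np.degrees(np.arctan2(v[1],v[0])))
# bar directions: dark edge pixels
for n,c in(("g",(224.76,190.05)),("b",(253.17,245.58))):
    f=T["frame"].astype(float).max(2);yy,xx=np.mgrid[:384,:512]
    in_=np.hypot(xx-c[0],yy-c[1])<8.3;g=cv2.GaussianBlur(f,(0,0),.6)
    med=np.median(f[in_]);w=np.where(in_,np.clip(med*.8-g,0,None),0)
    P=np.array([onz(T,(x,y),308)[:2] for y,x in zip(*np.nonzero(w))]);W=w[w>0]
    mu=np.average(P,axis=0,weights=W);C=np.cov(P.T,aweights=W);e,V=np.linalg.eigh(C)
    print(n,len(W),mu.round(1),e.round(1),np.degrees(np.arctan2(V[1,1],V[0,1]))%180)
# front edge of guard: corners from crop /4.6
for uv in((185,48),(420,500)):
    print("corner",onz(T,(190+uv[0]/4.6,150+uv[1]/4.6),218).round(1))
k=onz(T,(264.5,219.2),112);print("knob z112",k.round(1))
E
```

```text
camT [ 518.15314959   37.67745083 1555.00488431] camS [1218.23565181  538.96747324  891.98423974]
282 [564.2 101.1 282. ] [415.5  20.7 282. ]
288 [564.  100.8 288. ] [416.   20.7 288. ]
295 [563.7 100.5 295. ] [416.6  20.8 295. ]
g (array([564.74792437, 100.16809854, 284.04921456]), np.float64(2.128485641358324))
b (array([416.66842254,  19.57481931, 286.39421329]), np.float64(2.7820331604226554))
marks [[539.3  57.1]
 [502.6  36.9]
 [466.3  18.4]]
mark dir (feeder +y) -152.09488550275805
g 20 [557.5 100.2] [  0.9 121.2] 118.33350770578654
b 12 [423.7  17.9] [  0.7 179.6] 117.54795043544445
corner [651.6  90.9 218. ]
corner [374.6 -61.2 218. ]
knob z112 [483.6 -14.6 112. ]
```

```bash
python3 - <<'E'
import pickle;from h import *
d=pickle.load(open("f0.pkl","rb"));T,S=d["top"],d["side"]
c=lambda f,x,y:cv2.resize(f["frame"][y-13:y+13,x-13:x+13],(390,290*390//290),interpolation=cv2.INTER_NEAREST)
a=np.hstack([c(T,225,190),c(T,253,245)])
cv2.imwrite("pics/c1.png",cv2.convertScaleAbs(a[...,::-1],alpha=1.8))
# model pose and predicted bar-top corners for several bar yaws in side view
O=np.array([471.,95.9]);ph=np.radians(118.3)
for yaw in(118,112,108):
    u=np.array([np.cos(np.radians(yaw)),np.sin(np.radians(yaw))]);w=np.array([564.4,100.8])
    e=[[*(w+s*23*u),308] for s in(1,-1)]
    q=proj(T,e);r=proj(S,e);print(yaw,((q-[212,177])*15).round(0).tolist(),r.round(1).tolist())
E
```

```text
118 [[70.0, 248.0], [302.0, 131.0]] [[286.8, 159.6], [270.4, 157.7]]
112 [[65.0, 235.0], [308.0, 143.0]] [[286.7, 160.1], [270.6, 157.2]]
108 [[62.0, 227.0], [311.0, 152.0]] [[286.5, 160.4], [270.7, 156.9]]
```

View pics/c1.png

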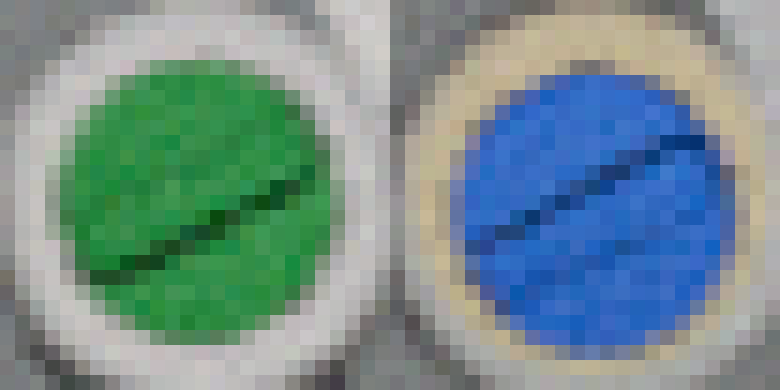

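The zoom puts the green wing's edge at a slope of about 26° in the picture. That gives a wing yaw of about 118° in the world, in line with the feeder's x. Next: raise the arm, turn, and move over to the wing.

Emit:
{"op": "send_rows", "data": {"motion": [{"tz":-0.04,"rz":-0.34,"gripper":-1},{"tz":-0.04,"rz":-0.34},{"tz":-0.04,"rz":-0.34},{"tz":-0.04,"rz":-0.34},{"tz":-0.04,"rz":-0.34},{"tz":-0.04,"rz":-0.34},{"tz":-0.04,"rz":-0.34},{"tz":-0.04,"rz":-0.34},{"tz":-0.04,"rz":-0.34},{"tz":-0.04,"rz":-0.34}], "grip_force": 40}}

```text
invalid input at $.motion[0]: expected keys tx, ty, tz, rx, ry, rz, gripper
```

Emit:
{"op": "send_rows", "data": {"motion": [{"tx":0.06,"ty":0.1},{"tx":0.06,"ty":0.1},{"tx":0.06,"ty":0.1},{"tx":0.06,"ty":0.1},{"tx":0.06,"ty":0.1},{"tx":0.06,"ty":0.1},{"tx":0.06,"ty":0.1},{"tx":0.06,"ty":0.1},{"tx":0.06,"ty":0.1},{"tx":0.06,"ty":0.1},{"tx":0.06,"ty":0.1},{}]}}

```text
invalid input at $.motion[0]: expected keys tx, ty, tz, rx, ry, rz, gripper
```

```bash
cat >> h.py <<'E'
from scipy.spatial.transform import Rotation as Ro
def rel(st,p,R=None):
    R0=Ro.from_euler("xyz",st["ee_rot"],degrees=True);t=R0.inv().apply(np.array(p)-st["ee_pos"])/500
    print("pos",st["ee_pos"].round(1),"rot",st["ee_rot"].round(1),"q",st["qpos"].round(1),"F",st["force"].round(1),"Tq",st["torque"].round(2),"w",round(st["gripper_width"],1),"t",st["time_s"])
    print("shift",t.round(4),end=" ")
    if R is not None:print("turn",((R0.inv()*R).as_rotvec(degrees=True)/30).round(3))
E
python3 - <<'E'
from h import *;from workcell import env
rel(env.state(),[564.4,100.8,400],Ro.from_euler("xyz",[180,0,118],degrees=True))
E
```

```text
pos [ 155.4 -553.2  213.2] rot [-179.9   -0.    15.7] q [-75.5  18.3  89.7  -0.   72.   -1.1] F [-0.7  0.5  0.5] Tq [ 0.05 -0.01 -0.04] w 91.6 t 0.1
shift [ 1.1413 -1.0385 -0.3719] turn [-2.00e-03 -3.00e-03 -3.41e+00]
```

All keys are required.

Emit:
{"op": "send_rows", "data": {"motion": [{"tx":0,"ty":0,"tz":-0.04,"rx":0,"ry":0,"rz":-0.34,"gripper":-1},{"tx":0,"ty":0,"tz":-0.04,"rx":0,"ry":0,"rz":-0.34,"gripper":-1},{"tx":0,"ty":0,"tz":-0.04,"rx":0,"ry":0,"rz":-0.34,"gripper":-1},{"tx":0,"ty":0,"tz":-0.04,"rx":0,"ry":0,"rz":-0.34,"gripper":-1},{"tx":0,"ty":0,"tz":-0.04,"rx":0,"ry":0,"rz":-0.34,"gripper":-1},{"tx":0,"ty":0,"tz":-0.04,"rx":0,"ry":0,"rz":-0.34,"gripper":-1},{"tx":0,"ty":0,"tz":-0.04,"rx":0,"ry":0,"rz":-0.34,"gripper":-1},{"tx":0,"ty":0,"tz":-0.04,"rx":0,"ry":0,"rz":-0.34,"gripper":-1},{"tx":0,"ty":0,"tz":-0.04,"rx":0,"ry":0,"rz":-0.34,"gripper":-1},{"tx":0,"ty":0,"tz":-0.04,"rx":0,"ry":0,"rz":-0.34,"gripper":-1}], "grip_force": 40}}

```text
time_s: 1.35
ee_pos: [155.4, -553.4, 414.1]
ee_rot: [180.0, -0.1, 118.0]
force: [0.0, 0.3, 0.4]
gripper_width: 91.3
gripper_force: 0.0
```

Emit:
{"op": "send_rows", "data": {"motion": [{"tx":0.06,"ty":0.1,"tz":0,"rx":0,"ry":0,"rz":0,"gripper":-1},{"tx":0.06,"ty":0.1,"tz":0,"rx":0,"ry":0,"rz":0,"gripper":-1},{"tx":0.06,"ty":0.1,"tz":0,"rx":0,"ry":0,"rz":0,"gripper":-1},{"tx":0.06,"ty":0.1,"tz":0,"rx":0,"ry":0,"rz":0,"gripper":-1},{"tx":0.06,"ty":0.1,"tz":0,"rx":0,"ry":0,"rz":0,"gripper":-1},{"tx":0.06,"ty":0.1,"tz":0,"rx":0,"ry":0,"rz":0,"gripper":-1},{"tx":0.06,"ty":0.1,"tz":0,"rx":0,"ry":0,"rz":0,"gripper":-1},{"tx":0.06,"ty":0.1,"tz":0,"rx":0,"ry":0,"rz":0,"gripper":-1},{"tx":0.06,"ty":0.1,"tz":0,"rx":0,"ry":0,"rz":0,"gripper":-1},{"tx":0.06,"ty":0.1,"tz":0,"rx":0,"ry":0,"rz":0,"gripper":-1},{"tx":0.06,"ty":0.1,"tz":0,"rx":0,"ry":0,"rz":0,"gripper":-1},{"tx":0,"ty":0,"tz":0,"rx":0,"ry":0,"rz":0,"gripper":-1}]}}

```text
time_s: 2.85
ee_pos: [490.4, -2.8, 412.5]
ee_rot: [-179.9, -0.1, 118.0]
force: [-0.0, -0.0, 0.8]
gripper_width: 91.2
gripper_force: 0.0
```

```bash
python3 - <<'E'
from h import *;from workcell import env
rel(env.state(),[564.4,100.8,400],Ro.from_euler("xyz",[180,0,118],degrees=True))
E
```

```text
pos [490.4  -2.8 412.5] rot [-1.799e+02 -1.000e-01  1.180e+02] q [ -1.7   7.2  76.5   0.   96.4 -29.7] F [-0.  -0.   0.8] Tq [ 0.02 -0.14  0.06] w 91.2 t 2.85
shift [0.1133 0.2281 0.0247] turn [-0.003 -0.004  0.001]
```

Emit:
{"op": "send_rows", "data": {"motion": [{"tx":0.038,"ty":0.076,"tz":0,"rx":0,"ry":0,"rz":0,"gripper":-1},{"tx":0.038,"ty":0.076,"tz":0,"rx":0,"ry":0,"rz":0,"gripper":-1},{"tx":0.037,"ty":0.076,"tz":0,"rx":0,"ry":0,"rz":0,"gripper":-1},{"tx":0,"ty":0,"tz":0.05,"rx":0,"ry":0,"rz":0,"gripper":-1},{"tx":0,"ty":0,"tz":0.05,"rx":0,"ry":0,"rz":0,"gripper":-1},{"tx":0,"ty":0,"tz":0.05,"rx":0,"ry":0,"rz":0,"gripper":-1},{"tx":0,"ty":0,"tz":0.05,"rx":0,"ry":0,"rz":0,"gripper":-1},{"tx":0,"ty":0,"tz":0,"rx":0,"ry":0,"rz":0,"gripper":-1},{"tx":0,"ty":0,"tz":0,"rx":0,"ry":0,"rz":0,"gripper":-1}]}}

```text
time_s: 3.98
ee_pos: [564.2, 96.6, 315.0]
ee_rot: [179.9, 0.0, 117.6]
force: [-0.8, -0.0, 0.5]
gripper_width: 91.2
gripper_force: 0.0
```

```bash
python3 - <<'E'
from h import *;from workcell import env
rel(env.state(),[564.4,100.8,287],Ro.from_euler("xyz",[180,0,118],degrees=True))
a,b=env.grab_frame("side"),env.grab_frame("top")
o=np.hstack([cv2.resize(a["frame"][100:230,220:350],(400,400)),cv2.resize(b["frame"][150:280,180:310],(400,400))])
cv2.imwrite("pics/c2.png",cv2.convertScaleAbs(o[...,::-1],alpha=1.8))
E
```

```text
pos [564.2  96.6 315. ] rot [179.9   0.  117.6] q [  8.6  15.5  79.3  -0.   85.1 -19.1] F [-0.8 -0.   0.5] Tq [ 0.04 -0.13 -0.01] w 91.2 t 3.975
shift [0.0073 0.0042 0.0561] turn [ 0.002  0.001 -0.012]
```

View pics/c2.png

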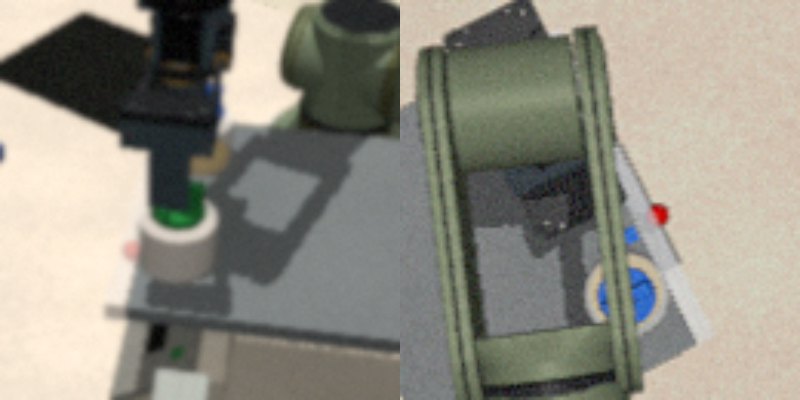

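The side view shows the gripper directly over the green wing, with the near finger in front of it at crop pixel (170,190). Now down, then close.

Emit:
{"op": "send_rows", "data": {"motion": [{"tx":0.007,"ty":0.004,"tz":0.018,"rx":0,"ry":0,"rz":-0.01,"gripper":-1},{"tx":0,"ty":0,"tz":0.018,"rx":0,"ry":0,"rz":0,"gripper":-1},{"tx":0,"ty":0,"tz":0.018,"rx":0,"ry":0,"rz":0,"gripper":-1},{"tx":0,"ty":0,"tz":0,"rx":0,"ry":0,"rz":0,"gripper":-1},{"tx":0,"ty":0,"tz":0,"rx":0,"ry":0,"rz":0,"gripper":0.3},{"tx":0,"ty":0,"tz":0,"rx":0,"ry":0,"rz":0,"gripper":0.6},{"tx":0,"ty":0,"tz":0,"rx":0,"ry":0,"rz":0,"gripper":1},{"tx":0,"ty":0,"tz":0,"rx":0,"ry":0,"rz":0,"gripper":1},{"tx":0,"ty":0,"tz":0,"rx":0,"ry":0,"rz":0,"gripper":1},{"tx":0,"ty":0,"tz":0,"rx":0,"ry":0,"rz":0,"gripper":1}], "grip_force": 30}}

```text
time_s: 5.32
ee_pos: [564.0, 101.2, 286.9]
ee_rot: [-180.0, 0.0, 118.0]
force: [-0.2, 0.6, 0.0]
gripper_width: 33.9
gripper_force: 0.0
```

```bash
python3 - <<'E'
from h import *;from workcell import env
rel(env.state(),[564.4,100.8,287],Ro.from_euler("xyz",[180,0,118],degrees=True))
E
```

```text
pos [564.  101.2 286.9] rot [-180.    0.  118.] q [  9.   16.1  82.4  -0.   81.5 -19. ] F [-0.2  0.6  0. ] Tq [ 0.06 -0.14 -0.01] w 33.9 t 5.325
shift [-0.0011  0.0003 -0.0001] turn [-0.  0. -0.]
```

Emit:
{"op": "send_rows", "data": {"motion": [{"tx":0,"ty":0,"tz":0,"rx":0,"ry":0,"rz":0,"gripper":1},{"tx":0,"ty":0,"tz":0,"rx":0,"ry":0,"rz":0,"gripper":1},{"tx":0,"ty":0,"tz":0,"rx":0,"ry":0,"rz":0,"gripper":1},{"tx":0,"ty":0,"tz":0,"rx":0,"ry":0,"rz":0,"gripper":1},{"tx":0,"ty":0,"tz":0,"rx":0,"ry":0,"rz":0,"gripper":1},{"tx":0,"ty":0,"tz":0,"rx":0,"ry":0,"rz":0,"gripper":1}]}}

```text
time_s: 6.08
ee_pos: [564.3, 101.4, 286.9]
ee_rot: [180.0, 0.0, 118.0]
force: [1.5, 0.7, -0.9]
gripper_width: 11.7
gripper_force: 30.0
```

Emit:
{"op": "send_rows", "data": {"motion": [{"tx":0,"ty":0,"tz":0,"rx":0,"ry":0,"rz":0.16,"gripper":1},{"tx":0,"ty":0,"tz":0,"rx":0,"ry":0,"rz":0.16,"gripper":1},{"tx":0,"ty":0,"tz":0,"rx":0,"ry":0,"rz":0.16,"gripper":1},{"tx":0,"ty":0,"tz":0,"rx":0,"ry":0,"rz":0.16,"gripper":1},{"tx":0,"ty":0,"tz":0,"rx":0,"ry":0,"rz":0.16,"gripper":1},{"tx":0,"ty":0,"tz":0,"rx":0,"ry":0,"rz":0.16,"gripper":1},{"tx":0,"ty":0,"tz":0,"rx":0,"ry":0,"rz":0.16,"gripper":1},{"tx":0,"ty":0,"tz":0,"rx":0,"ry":0,"rz":0.16,"gripper":1}]}}

```text
time_s: 7.08
ee_pos: [564.5, 101.4, 287.0]
ee_rot: [179.9, -0.0, 79.5]
force: [2.2, 1.7, -0.1]
gripper_width: 12.0
gripper_force: 30.0
```

```bash
python3 -c "
from workcell import env
s=env.state();print(s['torque'],s['force'],s['gripper_width'])"
```

```text
[ 0.15188774 -0.56060709  0.20664593] [ 2.18189844  1.70321486 -0.06209261] 12.021083577015695
```

Emit:
{"op": "send_rows", "data": {"motion": [{"tx":0,"ty":0,"tz":0,"rx":0,"ry":0,"rz":0.16,"gripper":1},{"tx":0,"ty":0,"tz":0,"rx":0,"ry":0,"rz":0.16,"gripper":1},{"tx":0,"ty":0,"tz":0,"rx":0,"ry":0,"rz":0.16,"gripper":1},{"tx":0,"ty":0,"tz":0,"rx":0,"ry":0,"rz":0.16,"gripper":1},{"tx":0,"ty":0,"tz":0,"rx":0,"ry":0,"rz":0,"gripper":1},{"tx":0,"ty":0,"tz":0,"rx":0,"ry":0,"rz":0,"gripper":1}]}}

```text
time_s: 7.82
ee_pos: [564.7, 101.3, 287.0]
ee_rot: [179.9, -0.1, 60.4]
force: [4.3, 1.4, -2.1]
gripper_width: 12.2
gripper_force: 30.0
```

```bash
python3 -c "
from workcell import env
s=env.state();print(s['torque'],s['force'],s['gripper_width'])"
```

```text
[ 0.21481471 -0.86045175 -0.10940092] [ 4.3268389   1.38407342 -2.10463837] 12.173046193559172
```

Cap turned: the torque rose to 0.2 N m and then dropped past a click. Now release, rise, and compute the lever approach.

Emit:
{"op": "send_rows", "data": {"motion": [{"tx":0,"ty":0,"tz":0,"rx":0,"ry":0,"rz":0,"gripper":0.1},{"tx":0,"ty":0,"tz":0,"rx":0,"ry":0,"rz":0,"gripper":0.1},{"tx":0,"ty":0,"tz":0,"rx":0,"ry":0,"rz":0,"gripper":0.1},{"tx":0,"ty":0,"tz":0,"rx":0,"ry":0,"rz":0,"gripper":0.1},{"tx":0,"ty":0,"tz":0,"rx":0,"ry":0,"rz":0,"gripper":0.1},{"tx":0,"ty":0,"tz":-0.04,"rx":0,"ry":0,"rz":0,"gripper":0.1},{"tx":0,"ty":0,"tz":-0.1,"rx":0,"ry":0,"rz":0,"gripper":0.1},{"tx":0,"ty":0,"tz":-0.1,"rx":0,"ry":0,"rz":0,"gripper":0.1},{"tx":0,"ty":0,"tz":0,"rx":0,"ry":0,"rz":-0.32,"gripper":0.1},{"tx":0,"ty":0,"tz":0,"rx":0,"ry":0,"rz":-0.32,"gripper":0.1},{"tx":0,"ty":0,"tz":0,"rx":0,"ry":0,"rz":-0.32,"gripper":0.1}]}}

```text
time_s: 9.2
ee_pos: [564.0, 101.2, 407.0]
ee_rot: [180.0, 0.0, 89.5]
force: [-0.8, -0.5, 0.1]
gripper_width: 40.9
gripper_force: 0.0
```

Emit:
{"op": "send_rows", "data": {"motion": [{"tx":0,"ty":0,"tz":0,"rx":0,"ry":0,"rz":-0.32,"gripper":0.1},{"tx":0,"ty":0,"tz":0,"rx":0,"ry":0,"rz":-0.32,"gripper":0.1},{"tx":0,"ty":0,"tz":0,"rx":0,"ry":0,"rz":-0.33,"gripper":0.1},{"tx":-0.11,"ty":0,"tz":0,"rx":0,"ry":0,"rz":0,"gripper":0.1},{"tx":-0.11,"ty":0,"tz":0,"rx":0,"ry":0,"rz":0,"gripper":0.1},{"tx":-0.11,"ty":0,"tz":0,"rx":0,"ry":0,"rz":0,"gripper":0.1},{"tx":0,"ty":0,"tz":0,"rx":0,"ry":0.266,"rz":0,"gripper":0.1},{"tx":0,"ty":0,"tz":0,"rx":0,"ry":0.266,"rz":0,"gripper":0.1},{"tx":0,"ty":0,"tz":0,"rx":0,"ry":0.266,"rz":0,"gripper":0.1},{"tx":0,"ty":0,"tz":0,"rx":0,"ry":0.266,"rz":0,"gripper":0.1},{"tx":0,"ty":0,"tz":0,"rx":0,"ry":0,"rz":0,"gripper":0.1}]}}

```text
time_s: 10.58
ee_pos: [643.3, -46.3, 403.5]
ee_rot: [-179.7, -32.0, 118.0]
force: [0.1, -0.3, -0.9]
gripper_width: 41.3
gripper_force: 0.0
```

```bash
cat >> h.py <<'E'
O=np.array([471.2,96.2,0]);PH=Ro.from_euler("z",118.3,degrees=True)
W=lambda p:O+PH.apply(np.array(p,float))
RL=PH*Ro.from_euler("x",180,degrees=True)*Ro.from_euler("y",32,degrees=True)
N=np.array([-np.sin(np.radians(32)),0,np.cos(np.radians(32))])
def knob(a): # feeder frame, lever angle a
    t=.5-a;return np.array([-60,0,50])+85*(np.cos(t)*N+np.sin(t)*np.array([0,1,0]))
E
python3 - <<'E'
from h import *;from workcell import env
print(knob(0),knob(.5))
rel(env.state(),W(knob(0)+120*N),RL)
T,S=env.grab_frame("top"),env.grab_frame("side")
for lo,hi in(((0,130,60),(8,255,255)),((45,100,30),(85,255,255))):print(blobs(T,lo,hi,(190,150,300,280),3))
o=np.hstack([cv2.resize(S["frame"][100:230,220:350],(400,400)),cv2.resize(T["frame"][150:280,190:320],(400,400))])
cv2.imwrite("pics/c3.png",cv2.convertScaleAbs(o[...,::-1],alpha=1.8))
E
```

```text
[-99.52907197  40.75117078 113.25973877] [-105.04313746    0.          122.08408817]
pos [643.3 -46.3 403.5] rot [-179.7  -32.   118. ] q [-16.4  35.5  42.   26.7 123.3 -33.7] F [ 0.1 -0.3 -0.9] Tq [-0.22 -0.22 -0.03] w 41.3 t 10.575
shift [-0.1268 -0.2481  0.3665] turn [-0.003 -0.001 -0.009]
[(np.int32(20), [246, 211, 5, 5], [247.9, 213.05]), (np.int32(21), [262, 216, 5, 7], [264.33, 219.0])]
[(np.int32(252), [216, 181, 18, 19], [224.7, 190.06]), (np.int32(17), [239, 198, 5, 5], [241.18, 200.12])]
```

View pics/c3.png

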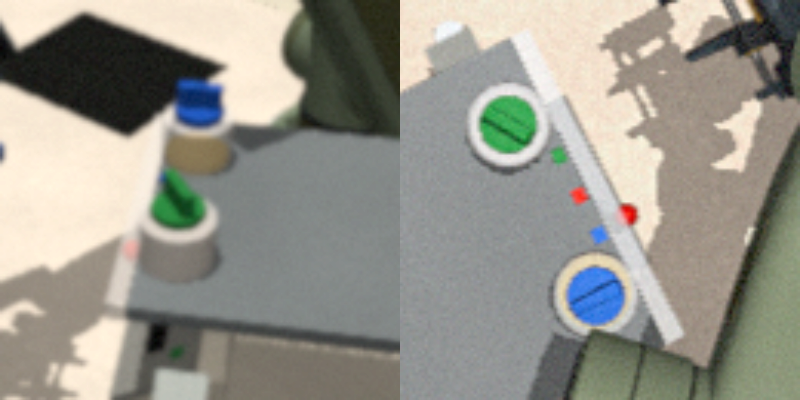

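The wing has turned about 58° clockwise: its edge in the top view now slopes down to the right at (508,125) in the crop. The gripper is clear, and the knob is still on the blue side at (628,213). Moving to the pre-approach.

Emit:
{"op": "send_rows", "data": {"motion": [{"tx":-0.025,"ty":-0.05,"tz":0.073,"rx":0,"ry":0,"rz":0,"gripper":0.1},{"tx":-0.025,"ty":-0.05,"tz":0.073,"rx":0,"ry":0,"rz":0,"gripper":0.1},{"tx":-0.025,"ty":-0.05,"tz":0.073,"rx":0,"ry":0,"rz":0,"gripper":0.1},{"tx":-0.025,"ty":-0.05,"tz":0.073,"rx":0,"ry":0,"rz":0,"gripper":0.1},{"tx":-0.026,"ty":-0.048,"tz":0.073,"rx":0,"ry":0,"rz":-0.01,"gripper":0.1},{"tx":0,"ty":0,"tz":0,"rx":0,"ry":0,"rz":0,"gripper":0.1},{"tx":0,"ty":0,"tz":0,"rx":0,"ry":0,"rz":0,"gripper":0.1}]}}

```text
time_s: 11.55
ee_pos: [514.3, -64.6, 221.1]
ee_rot: [179.5, -31.7, 118.8]
force: [0.2, -0.3, 0.1]
gripper_width: 41.2
gripper_force: 0.0
```

```bash
python3 - <<'E'
from h import *;from workcell import env
rel(env.state(),W(knob(0)-12*N),RL)
T,S=env.grab_frame("top"),env.grab_frame("side")
print("knob pred",proj(T,W(knob(0))),proj(S,W(knob(0))))
for f,b in((T,(255,205,275,235)),(S,(240,160,280,200))):print(blobs(f,(0,60,60),(8,255,255),b,3),blobs(f,(172,60,60),(180,255,255),b,3))
o=np.hstack([cv2.resize(S["frame"][100:230,200:330],(400,400)),cv2.resize(T["frame"][150:280,200:330],(400,400))])
cv2.imwrite("pics/c4.png",cv2.convertScaleAbs(o[...,::-1],alpha=1.8))
E
```

```text
pos [514.3 -64.6 221.1] rot [179.5 -31.7 118.8] q [-21.3  25.4  84.9  20.1  94.5 -52.9] F [ 0.2 -0.3  0.1] Tq [-0.27 -0.29 -0.01] w 41.2 t 11.55
shift [-0.0067 -0.0059  0.2732] turn [0.006 0.011 0.016]
knob pred [[263.25777061 219.52784024]] [[263.59039267 180.97751653]]
[(np.int32(25), [261, 216, 7, 6], [263.96, 218.28])] [(np.int32(4), [264, 219, 3, 2], [264.75, 219.5]), (np.int32(3), [263, 222, 3, 1], [264.0, 222.0])]
[(np.int32(15), [261, 179, 4, 4], [262.4, 180.4])] []
```

View pics/c4.png

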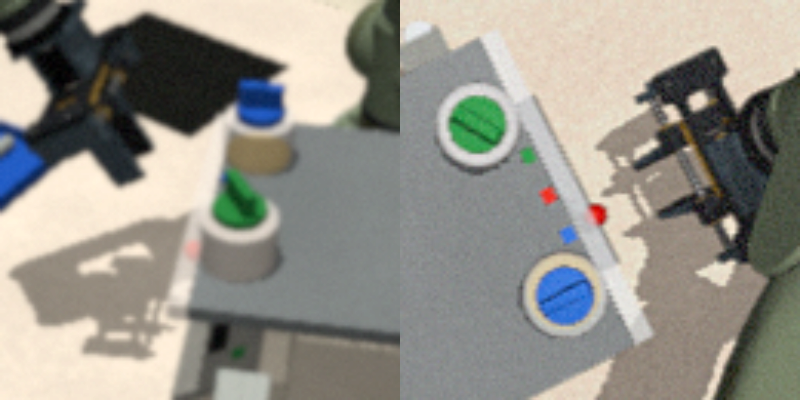

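The gripper stands off in front of the knob at crop (597,214), and the knob's projection matches the prediction within 1 px. Going in along the normal.

Emit:
{"op": "send_rows", "data": {"motion": [{"tx":-0.015,"ty":-0.006,"tz":0.045,"rx":0.005,"ry":0.01,"rz":0.01,"gripper":0.1},{"tx":0,"ty":0,"tz":0.045,"rx":0,"ry":0,"rz":0,"gripper":0.1},{"tx":0,"ty":0,"tz":0.045,"rx":0,"ry":0,"rz":0,"gripper":0.1},{"tx":0,"ty":0,"tz":0.03,"rx":0,"ry":0,"rz":0,"gripper":0.1},{"tx":0,"ty":0,"tz":0,"rx":0,"ry":0,"rz":0,"gripper":0.1},{"tx":0,"ty":0,"tz":0,"rx":0,"ry":0,"rz":0,"gripper":0.1}]}}

```text
time_s: 12.4
ee_pos: [493.1, -33.8, 145.6]
ee_rot: [-179.9, -32.1, 118.3]
force: [-0.0, -0.9, -0.4]
gripper_width: 40.9
gripper_force: 0.0
```

```bash
python3 - <<'E'
from h import *;from workcell import env
rel(env.state(),W(knob(0)-12*N+4*np.array([-.848,0,-.53])),RL)
E
```

```text
pos [493.1 -33.8 145.6] rot [-179.9  -32.1  118.3] q [-19.3  26.7  94.7  21.1  83.9 -54.7] F [-0.  -0.9 -0.4] Tq [-0.25 -0.35 -0.01] w 40.9 t 12.4
shift [0.0004 0.0033 0.1057] turn [-0.002 -0.004  0.001]
```

Emit:
{"op": "send_rows", "data": {"motion": [{"tx":0,"ty":0.003,"tz":0.03,"rx":0,"ry":0,"rz":0,"gripper":0.1},{"tx":0,"ty":0,"tz":0.03,"rx":0,"ry":0,"rz":0,"gripper":0.1},{"tx":0,"ty":0,"tz":0.025,"rx":0,"ry":0,"rz":0,"gripper":0.1},{"tx":0,"ty":0,"tz":0.02,"rx":0,"ry":0,"rz":0,"gripper":0.1},{"tx":0,"ty":0,"tz":0,"rx":0,"ry":0,"rz":0,"gripper":0.1},{"tx":0,"ty":0,"tz":0,"rx":0,"ry":0,"rz":0,"gripper":0.1}]}}

```text
time_s: 13.15
ee_pos: [480.4, -8.2, 100.6]
ee_rot: [-179.9, -32.2, 118.3]
force: [-0.1, 0.2, -0.4]
gripper_width: 41.1
gripper_force: 0.0
```

```bash
python3 - <<'E'
from h import *;from workcell import env
rel(env.state(),W(knob(.5)-12*N+4*np.array([-.848,0,-.53])),RL)
S=env.grab_frame("side");T=env.grab_frame("top")
o=np.hstack([cv2.resize(S["frame"][100:230,200:330],(400,400)),cv2.resize(T["frame"][150:280,200:330],(400,400))])
cv2.imwrite("pics/c5.png",cv2.convertScaleAbs(o[...,::-1],alpha=1.8))
E
```

```text
pos [480.4  -8.2 100.6] rot [-179.9  -32.2  118.3] q [-17.4  28.  100.3  22.3  77.1 -55.8] F [-0.1  0.2 -0.4] Tq [-0.2  -0.29 -0.03] w 41.1 t 13.15
shift [-0.      0.0828 -0.0218] turn [-0.004 -0.006  0.   ]
```

View pics/c5.png

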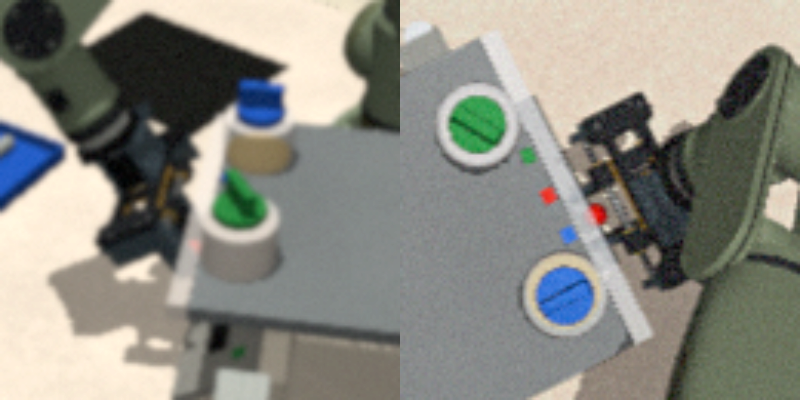

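The knob is between the fingers at crop (597,214) with no force on the tool. I'll narrow the fingers into a loose cage and swing the lever to centre.

Emit:
{"op": "send_rows", "data": {"motion": [{"tx":0,"ty":0,"tz":0,"rx":0,"ry":0,"rz":0,"gripper":0.34},{"tx":0,"ty":0,"tz":0,"rx":0,"ry":0,"rz":0,"gripper":0.34},{"tx":0,"ty":0,"tz":0,"rx":0,"ry":0,"rz":0,"gripper":0.34},{"tx":0,"ty":0.011,"tz":-0.005,"rx":0,"ry":0,"rz":0,"gripper":0.34},{"tx":0,"ty":0.012,"tz":-0.005,"rx":0,"ry":0,"rz":0,"gripper":0.34},{"tx":0,"ty":0.012,"tz":-0.004,"rx":0,"ry":0,"rz":0,"gripper":0.34},{"tx":0,"ty":0.012,"tz":-0.003,"rx":0,"ry":0,"rz":0,"gripper":0.34},{"tx":0,"ty":0.012,"tz":-0.003,"rx":0,"ry":0,"rz":0,"gripper":0.34},{"tx":0,"ty":0.012,"tz":-0.001,"rx":0,"ry":0,"rz":0,"gripper":0.34},{"tx":0,"ty":0.012,"tz":-0.001,"rx":0,"ry":0,"rz":0,"gripper":0.34},{"tx":0,"ty":0,"tz":0,"rx":0,"ry":0,"rz":0,"gripper":0.34},{"tx":0,"ty":0,"tz":0,"rx":0,"ry":0,"rz":0,"gripper":0.34}]}}

```text
time_s: 14.75
ee_pos: [519.3, 6.6, 109.6]
ee_rot: [-179.8, -32.2, 118.3]
force: [-0.5, 0.6, 0.7]
gripper_width: 30.3
gripper_force: 0.0
```

```bash
cat > chk.py <<'E'
import sys;from h import *;from workcell import env
a=float(sys.argv[1]);st=env.state();rel(st,W(knob(a)-12*N+4*np.array([-.848,0,-.53])),RL)
R0=Ro.from_euler("xyz",st["ee_rot"],degrees=True);print("F tool",R0.inv().apply(st["force"]).round(1))
T,S=env.grab_frame("top"),env.grab_frame("side")
for n,f,b in(("top",T,(245,190,285,240)),("side",S,(235,150,290,210))):
    print(n,[(x,proj(f,W(knob(x))).round(1).tolist()) for x in(0,.5,1)],blobs(f,(0,60,50),(8,255,255),b,3))
E
python3 chk.py .5
```

```text
pos [519.3   6.6 109.6] rot [-179.8  -32.2  118.3] q [-15.   30.   94.9  23.1  79.5 -52.6] F [-0.5  0.6  0.7] Tq [-0.29 -0.29  0.02] w 30.3 t 14.75
shift [-0.0004  0.0004 -0.0008] turn [-0.005 -0.008 -0.   ]
F tool [ 1.  -0.2 -0.2]
top [(0, [[263.3, 219.5]]), (0.5, [[258.9, 206.9]]), (1, [[251.2, 195.9]])] [(np.int32(37), [256, 204, 7, 8], [259.24, 207.27]), (np.int32(24), [246, 211, 5, 6], [247.79, 213.12])]
side [(0, [[263.6, 181.0]]), (0.5, [[260.0, 186.6]]), (1, [[259.6, 196.9]])] [(np.int32(6), [260, 184, 3, 3], [260.83, 185.0])]
```

The lever is at centre, with no force on the tool. Now dwell for 3 s.

Emit:
{"op": "send_rows", "data": {"motion": [{"tx":0,"ty":0,"tz":0,"rx":0,"ry":0,"rz":0,"gripper":0.34},{"tx":0,"ty":0,"tz":0,"rx":0,"ry":0,"rz":0,"gripper":0.34},{"tx":0,"ty":0,"tz":0,"rx":0,"ry":0,"rz":0,"gripper":0.34},{"tx":0,"ty":0,"tz":0,"rx":0,"ry":0,"rz":0,"gripper":0.34},{"tx":0,"ty":0,"tz":0,"rx":0,"ry":0,"rz":0,"gripper":0.34},{"tx":0,"ty":0,"tz":0,"rx":0,"ry":0,"rz":0,"gripper":0.34},{"tx":0,"ty":0,"tz":0,"rx":0,"ry":0,"rz":0,"gripper":0.34},{"tx":0,"ty":0,"tz":0,"rx":0,"ry":0,"rz":0,"gripper":0.34},{"tx":0,"ty":0,"tz":0,"rx":0,"ry":0,"rz":0,"gripper":0.34},{"tx":0,"ty":0,"tz":0,"rx":0,"ry":0,"rz":0,"gripper":0.34},{"tx":0,"ty":0,"tz":0,"rx":0,"ry":0,"rz":0,"gripper":0.34},{"tx":0,"ty":0,"tz":0,"rx":0,"ry":0,"rz":0,"gripper":0.34}]}}

```text
time_s: 16.35
ee_pos: [519.4, 6.5, 109.7]
ee_rot: [-179.8, -32.2, 118.3]
force: [-1.3, -0.2, 0.4]
gripper_width: 29.8
gripper_force: 0.0
```

Emit:
{"op": "send_rows", "data": {"motion": [{"tx":0,"ty":0,"tz":0,"rx":0,"ry":0,"rz":0,"gripper":0.34},{"tx":0,"ty":0,"tz":0,"rx":0,"ry":0,"rz":0,"gripper":0.34},{"tx":0,"ty":0,"tz":0,"rx":0,"ry":0,"rz":0,"gripper":0.34},{"tx":0,"ty":0,"tz":0,"rx":0,"ry":0,"rz":0,"gripper":0.34},{"tx":0,"ty":0,"tz":0,"rx":0,"ry":0,"rz":0,"gripper":0.34},{"tx":0,"ty":0,"tz":0,"rx":0,"ry":0,"rz":0,"gripper":0.34},{"tx":0,"ty":0,"tz":0,"rx":0,"ry":0,"rz":0,"gripper":0.34},{"tx":0,"ty":0,"tz":0,"rx":0,"ry":0,"rz":0,"gripper":0.34},{"tx":0,"ty":0,"tz":0,"rx":0,"ry":0,"rz":0,"gripper":0.34},{"tx":0,"ty":0,"tz":0,"rx":0,"ry":0,"rz":0,"gripper":0.34},{"tx":0,"ty":0,"tz":0,"rx":0,"ry":0,"rz":0,"gripper":0.34},{"tx":0,"ty":0,"tz":0,"rx":0,"ry":0,"rz":0,"gripper":0.34}]}}

```text
time_s: 17.85
ee_pos: [519.4, 6.4, 109.7]
ee_rot: [-179.8, -32.2, 118.3]
force: [0.4, -0.9, 0.3]
gripper_width: 30.1
gripper_force: 0.0
```

```bash
python3 chk.py .5
```

```text
pos [519.4   6.4 109.7] rot [-179.8  -32.2  118.3] q [-15.   30.   94.9  23.1  79.5 -52.6] F [ 0.4 -0.9  0.3] Tq [-0.25 -0.23 -0.02] w 30.1 t 17.85
shift [-0.0002  0.0003 -0.0004] turn [-0.005 -0.007 -0.   ]
F tool [-0.7 -0.1 -0.8]
top [(0, [[263.3, 219.5]]), (0.5, [[258.9, 206.9]]), (1, [[251.2, 195.9]])] [(np.int32(41), [256, 204, 7, 8], [259.17, 207.15]), (np.int32(27), [245, 211, 7, 6], [247.89, 213.26])]
side [(0, [[263.6, 181.0]]), (0.5, [[260.0, 186.6]]), (1, [[259.6, 196.9]])] [(np.int32(7), [260, 184, 3, 3], [261.0, 185.0])]
```

Emit:
{"op": "send_rows", "data": {"motion": [{"tx":0,"ty":0.012,"tz":0.001,"rx":0,"ry":0,"rz":0,"gripper":0.34},{"tx":0,"ty":0.012,"tz":0.001,"rx":0,"ry":0,"rz":0,"gripper":0.34},{"tx":0,"ty":0.012,"tz":0.003,"rx":0,"ry":0,"rz":0,"gripper":0.34},{"tx":0,"ty":0.012,"tz":0.003,"rx":0,"ry":0,"rz":0,"gripper":0.34},{"tx":0,"ty":0.012,"tz":0.004,"rx":0,"ry":0,"rz":0,"gripper":0.34},{"tx":0,"ty":0.012,"tz":0.005,"rx":0,"ry":0,"rz":0,"gripper":0.34},{"tx":0,"ty":0.01,"tz":0.004,"rx":0,"ry":0,"rz":0,"gripper":0.34},{"tx":0,"ty":0,"tz":0,"rx":0,"ry":0,"rz":0,"gripper":0.34},{"tx":0,"ty":0,"tz":0,"rx":0,"ry":0,"rz":0,"gripper":0.34}]}}

```text
time_s: 19.08
ee_pos: [552.7, 30.8, 100.7]
ee_rot: [-179.8, -32.2, 118.3]
force: [0.3, 0.3, 0.5]
gripper_width: 30.3
gripper_force: 0.0
```

```bash
python3 chk.py 1
```

```text
pos [552.7  30.8 100.7] rot [-179.8  -32.2  118.3] q [-12.2  32.6  91.4  24.3  79.4 -50.1] F [0.3 0.3 0.5] Tq [-0.26 -0.25 -0.02] w 30.3 t 19.075
shift [-0.0003 -0.0001 -0.0009] turn [-0.005 -0.007 -0.   ]
F tool [ 0.3  0.4 -0.4]
top [(0, [[263.3, 219.5]]), (0.5, [[258.9, 206.9]]), (1, [[251.2, 195.9]])] [(np.int32(33), [249, 193, 7, 7], [252.0, 195.79]), (np.int32(24), [245, 211, 7, 6], [247.83, 213.21])]
side [(0, [[263.6, 181.0]]), (0.5, [[260.0, 186.6]]), (1, [[259.6, 196.9]])] [(np.int32(6), [259, 194, 3, 3], [259.83, 194.83])]
```

The lever is in the green detent with no force on the tool. Open a little and retreat along the normal.

Emit:
{"op": "send_rows", "data": {"motion": [{"tx":0,"ty":0,"tz":0,"rx":0,"ry":0,"rz":0,"gripper":0.1},{"tx":0,"ty":0,"tz":0,"rx":0,"ry":0,"rz":0,"gripper":0.1},{"tx":0,"ty":0,"tz":0,"rx":0,"ry":0,"rz":0,"gripper":0.1},{"tx":0,"ty":0,"tz":-0.03,"rx":0,"ry":0,"rz":0,"gripper":0.1},{"tx":0,"ty":0,"tz":-0.05,"rx":0,"ry":0,"rz":0,"gripper":0.1},{"tx":0,"ty":0,"tz":-0.06,"rx":0,"ry":0,"rz":0,"gripper":0.1},{"tx":0,"ty":0,"tz":-0.08,"rx":0,"ry":0,"rz":0,"gripper":0.1},{"tx":0,"ty":0,"tz":-0.1,"rx":0,"ry":0,"rz":0,"gripper":0.1},{"tx":0,"ty":0,"tz":-0.1,"rx":0,"ry":0,"rz":0,"gripper":0.1},{"tx":0,"ty":0,"tz":0,"rx":0,"ry":0,"rz":0,"gripper":0.1},{"tx":0,"ty":0,"tz":0,"rx":0,"ry":0,"rz":0,"gripper":0.1},{"tx":0,"ty":0,"tz":0,"rx":0,"ry":0,"rz":0,"gripper":0.1}]}}

```text
time_s: 20.68
ee_pos: [605.6, -66.9, 277.3]
ee_rot: [-179.7, -32.3, 118.2]
force: [0.5, 0.7, -0.1]
gripper_width: 40.9
gripper_force: 0.0
```

```bash
python3 chk.py 1; python3 - <<'E'
from h import *;from workcell import env
T,S=env.grab_frame("top"),env.grab_frame("side")
o=np.hstack([S["frame"][100:310,160:410],T["frame"][140:350,90:340]])
cv2.imwrite("pics/c6.png",cv2.convertScaleAbs(cv2.resize(o,None,fx=1.6,fy=1.6,interpolation=cv2.INTER_CUBIC)[...,::-1],alpha=1.8))
E
```

```text
pos [605.6 -66.9 277.3] rot [-179.7  -32.3  118.2] q [-18.9  32.4  65.   22.1 106.4 -45.4] F [ 0.5  0.7 -0.1] Tq [-0.27 -0.3  -0.02] w 40.9 t 20.675
shift [-0.0014  0.0014  0.4165] turn [-0.009 -0.011 -0.002]
F tool [0.3 0.8 0.3]
top [(0, [[263.3, 219.5]]), (0.5, [[258.9, 206.9]]), (1, [[251.2, 195.9]])] [(np.int32(31), [249, 193, 7, 7], [252.1, 195.61]), (np.int32(24), [245, 211, 6, 5], [247.58, 213.12])]
side [(0, [[263.6, 181.0]]), (0.5, [[260.0, 186.6]]), (1, [[259.6, 196.9]])] [(np.int32(22), [257, 194, 5, 6], [258.68, 196.32])]
```

View pics/c6.png

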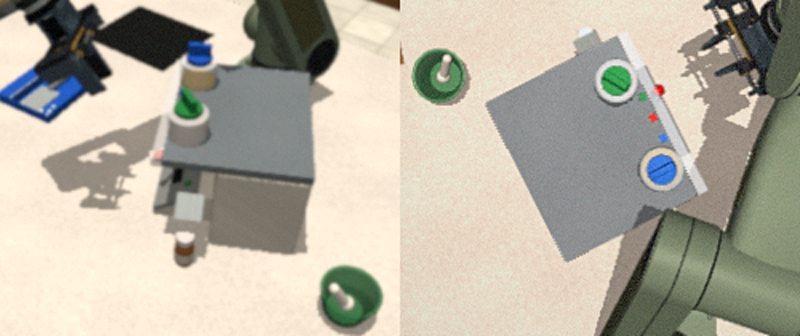

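The knob is on the green side at crop (659,90) in the top view, and the green wing has been turned. The vial and mortar stand where they were, and the gripper is clear. Handing in.

```bash
python3 -c "
from workcell import env
print(env.job_done())"
```

```text
the job is handed in; nothing more can be done
None
```

The changeover is done and handed in at about 21 s: the green cap was turned about 58° clockwise, with a torque drop that fits a ratchet click; the red lever then stayed at centre off for about 3 s and now sits on the green side, with the gripper clear and the vial, mortar and spatula not touched.

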